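Free the sagging bolt and hold the resin cabinet's gate ajar

ROBOT

A 6-joint arm with a two-finger parallel gripper is mounted at the origin on the work surface. World frame = base frame: x ahead of the robot, y to its left, z up, the work surface at z = 0. Lengths are in mm, angles in degrees, forces in N, time in s.
With the tool pointing down it reaches from about 350 to 850 mm from the base axis. Payload 8.1 kg.
Tool frame: the origin (TCP) lies midway between the tips of the shut fingers; the grasp point (between the pads) lies 19 mm behind it (r.grip_depth is the distance from the TCP to the grasp point, in mm); z points along the fingers, y is the direction in which the jaws open and shut (so a half turn about z gives the same grasp; the last joint's range is limited). The gripper opens to 85 mm and grips with 20 to 120 N. Pads are 22 mm wide; open, the fingers measure 114 mm over their backs; the gripper's body (76 mm by 85 mm) begins 54 mm behind the grasp point. The pads swing forward as they close: fully open they stand 13 mm farther back than shut.
Start: joints at [65.638, 7.471, 85.268, -0, 87.261, -4.893], TCP at [199.958, 565.705, 231.292] pointing down, gripper open.
Joint ranges: [-169.43, 169.43], [-51.17, 129.36], [1.28, 143.12], [-76.62, 256.62], [0, 156.53], [-152.29, 152.29]. Speed limits (degrees/s): [136.94, 136.94, 159.86, 180, 180, 180].

INTERFACE

Orientations are given as [roll, pitch, yaw] about the fixed x, y, z axes, in that order (R = Rz(yaw) Ry(pitch) Rx(roll)).
In Python, from bench import r, imaging gives the robot as it stands.
- The arm moves only by the shell command python3 -m creep 'ROWS' [FORCE]. ROWS is text: rows parted by semicolons, each of 7 numbers parted by spaces: the shift along the tool's x, y, z in cm, then the turn, a rotation vector about the tool's x, y, z in degrees, then the finger opening in cm, from 0 to 8.54. In form: dx dy dz ax ay az gripper; .... A call has 1 to 20 rows; each row is the pose to reach, as a shift and turn from the pose measured when the call began, along the tool's axes at that moment; what a row does not reach only later rows make up. A row lasts 1/10 s, in which the tool goes at most 50 mm and 8.59 degrees, less where a joint would pass 70% of its speed; a pose out of reach is approached as far as the arm can. A call with a gripper value outside its range is refused whole. The fingers move at their own pace and stop on an object; FORCE is the grip in N (left out, the last holds). Time passes only in rows, so rows that repeat a pose let the fingers close. It gives the time, the measured TCP pose, the force and the opening at its end, in the units of the state.
- r.sense(): the state, without advancing time (a new reading comes with each control period).
- imaging.snapshot(name): name is "side" or "top" or "wrist"; returns the picture (480x640x3 uint8, red, green, blue); there is no depth.
- imaging.camera_info(name): a dict with "camera_matrix" (3x3 intrinsics, pixels), "k1" (the pictures are not rectified: a ray, as slopes to the right and down, at radius r is drawn at 1 + k1 r^2 times it, then the intrinsics apply), "R" (3x3) and "t" (3): a world point X has camera coordinates R X + t. Camera axes: x right, y down, z forward; pixel columns grow to the right and rows downward; lengths in mm; the calibration is good to about 2 mm. A picture is of the moment at which its call begins: read the wrist's pose just before it. camera_info takes no time and is no camera call; for the wrist camera it gives the pose at the moment of the call.
- r.hand_in(): hands the job in, once; it reports no verdict.
The state is a dict: "time": time; "joint_pos": joint angles; "qd": joint speeds; "joint_efforts": joint torques, N m; "tool_pos": TCP position; "tcp_rot": TCP orientation; "ft_force": force on the tool from outside, world axes, zero at the start; "wrist_torque": the same for the moment, N m; "finger_gap": finger opening in mm.
Only numpy, scipy, OpenCV 4.12 (cv2) and the standard library are available. Lean on these libraries where they do the work, as an engineer would, in place of code of your own. Each camera call takes 0.05 s, during which the arm holds its last target.

TASK

Air the resin bottle cabinet. Its barrel bolt sags and the tooth under its tip hangs behind the bent-up lip of the keeper, so lift the bolt by its knob and keep it lifted over the lip while you draw it towards the hinges, right out of the keeper, without wrenching it against the keeper. Then pull the self-closing gate about 10 cm open at its free edge, no wider than half that again, and finish while still holding it there; leave the things on the desk alone.

Things in the scene. Friction and masses are not known exactly. Their poses are not given: they have to be found in the camera images.
- cabinet: White laminate bottle cabinet fixed to the desk, 410 mm wide, 140 deep, 245 tall, its barred gate facing the robot's left, turned 10 to 45 degrees to the desk's far side. Origin on the desk below the middle of its front; -x points out of the front, y along the front towards the hinges. The gate sits flush between the hinge post (+y end) and the 50 mm wide keeper post (-y end). Only the knob sticks out over 30 mm.
- gate (a joint): Swing of the gate (rad): 0 shut, grows as the free edge swings out of the front; 0.31 puts that edge 10 cm out. Timber frame 317 mm wide, 214 tall, 18 thick with steel bars, 0.8 kg. Spring hinges push it shut with 0.6 N m when shut plus 1.2 N m per rad: it closes unless held.
- bolt_lift (a joint): Lift of the bolt (rad): 0 when it sags, nose down by 0.045 rad; stop at 0.09. The 0.28 kg bolt pivots up and down in its snug rear guide, 115 mm from the hinge axis; the front guide is worn tall. It falls back by its weight. At 0.05 or more the tooth clears the lip.
- bolt_draw (a joint): How far the bolt is drawn along its own length towards the hinges (m): 0 fully shot, 0.055 at the stop; it stays where left (about 2 N of friction). The tooth meets the lip at about 0.010 and is past it at 0.029; from 0.036 the tip is clear of the keeper and the gate can swing.
- knob (a point): Middle of the bolt's knob: steel cylinder 16 mm across, 27 long, sticking straight out of the gate's front, its middle 48 mm off the gate's face, 199 mm above the desk, with a 22 mm bead at the outer end and a 9 mm neck behind. Free to pinch from above, fingers either side of it along the bolt. x: along the knob to the gate; y: along the bolt to the hinges. Lifting the shot bolt by 0.06 rad raises it 8 mm.
- bolt_tip (a point): Middle of the round end face of the bolt, a steel rod 12 mm across; its tooth, 12 mm long and 9 mm deep, hangs under the rod 3 to 15 mm behind this end. Two guide straps on the gate hold the rod and reach 27 mm out from the gate's face.
- lip_top (a point): Middle of the upper edge of the keeper's bent-up lip, 24 mm wide and 3 mm thick, across the bolt's path on the keeper post; the steel keeper loops around the tip of the bolt, 82 mm tall, 22 mm wide and 30 mm out from the post.
- gate_hinge (a point): Point on the gate's vertical hinge axis, at the bolt's height, in the plane of the gate's front face.
- gate_edge (a point): Front corner of the gate's free edge, at the bolt's height, 320 mm from the hinge axis; beside the keeper post when shut.
- keeper: The steel keeper on the post (its origin is that of the cabinet).
- resin_bottle: Bystander: dark brown bottle, 72 mm across and 200 mm tall, standing on the desk; origin at its underside.
- tub: Bystander: clear round tub, 136 mm across and 65 mm tall; origin at its underside.
- carton: Bystander: cardboard box 75 x 130 x 50 mm; origin at its underside.

How it is judged:
By the outcome, as a careful person would: the job done as asked, in the order asked, and still so for the second after the job is handed in, while the arm keeps its last pose, push and grip.
It also fails if it takes over 40 s, if anything falls off the work surface, if the arm or the gripper's body presses on something with over 40 N, if the wrist force passes 120 N, or if a joint passes its speed limit or range.

## Working session

There is one attempt and no reset: what is moved stays moved. The work goes in short steps, Python scripts to look and compute and a shell command to move; the robot and the scene stay as the last step left them, time stands still between calls to the robot, and variables do not carry over. Pictures are saved under pics/ and viewed, and the job is handed in when it is done.

```bash
mkdir -p pics; ls; python3 - <<'E'
from bench import r, imaging
import cv2
print(r.sense())
for n in ("side","top","wrist"):
    im=imaging.snapshot(n); cv2.imwrite(f"pics/{n}0.png",im[:,:,::-1])
    print(n,imaging.camera_info(n))
E
```

```text
pics
{'time': 0.0, 'joint_pos': array([ 6.56374556e+01,  7.51489528e+00,  8.53298925e+01,  5.26236008e-04,
        8.72602055e+01, -4.89028832e+00]), 'qd': array([ 0.09990303,  0.00305767, -0.00687355,  0.03512136, -0.02902592,
       -0.0017174 ]), 'joint_efforts': array([ 1.49348639e-04, -5.69411445e+01, -5.00545621e+01, -2.68826761e-04,
        1.48049660e-02,  3.95388469e-07]), 'tool_pos': array([199.73317349, 565.20216791, 230.24075893]), 'tcp_rot': array([-1.79895434e+02, -9.47414110e-03,  1.60527710e+02]), 'ft_force': array([ 0.36641848,  0.39844215, -0.1748302 ]), 'wrist_torque': array([ 0.00060337, -0.07549258,  0.04704749]), 'finger_gap': 85.54290215856922}
side {'camera_matrix': array([[579.60676033,   0.        , 326.65251867],
       [  0.        , 579.60676033, 236.68219798],
       [  0.        ,   0.        ,   1.        ]]), 'k1': 0.051640130274581246, 'R': array([[ 0.94366073,  0.33090458, -0.00256509],
       [ 0.3126909 , -0.89420294, -0.32035215],
       [-0.1082997 ,  0.30150166, -0.94729506]]), 't': array([-603.55434784,  -34.82205239, 1389.14527159])}
top {'ca
[... 195 characters left out ...]
 'R': array([[-2.10783996e-04, -9.99836876e-01,  1.80603836e-02],
       [-9.96004767e-01, -1.40288154e-03, -8.92890539e-02],
       [ 8.92998253e-02, -1.80070488e-02, -9.95841999e-01]]), 't': array([ 109.59368753,  612.74820722, 1218.03004176])}
wrist {'camera_matrix': array([[355.79205221,   0.        , 314.05844324],
       [  0.        , 355.79205221, 242.86475422],
       [  0.        ,   0.        ,   1.        ]]), 'k1': -0.038978951361441555, 'R': array([[ 3.31983533e-01,  9.43284738e-01, -9.15279412e-04],
       [ 8.94209196e-01, -3.14402489e-01,  3.18654969e-01],
       [ 3.00294602e-01, -1.06606653e-01, -9.47870336e-01]]), 't': array([-599.68564474,  -41.44285401,  379.73828533])}
```

View pics/side0.png

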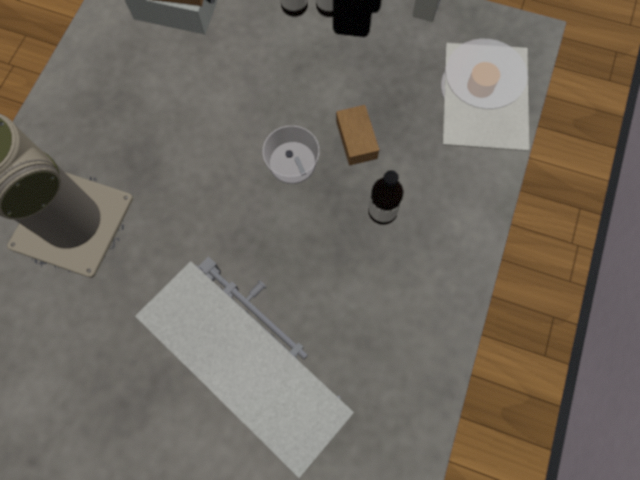

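View pics/top0.png

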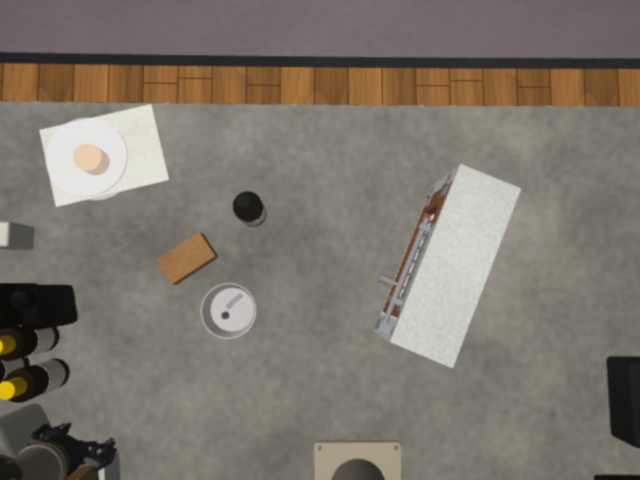

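View pics/wrist0.png

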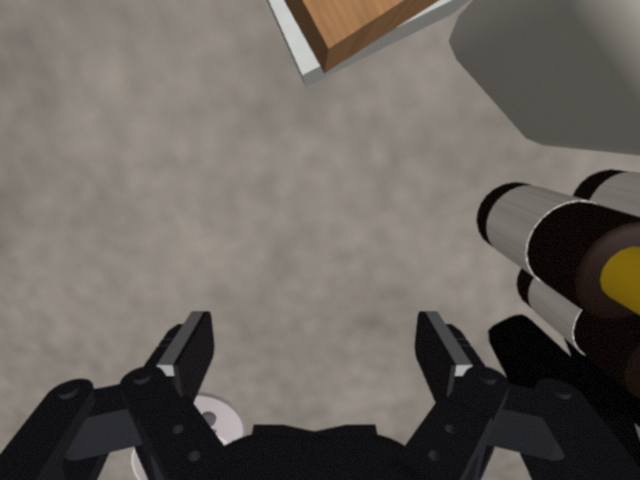

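The side view shows the cabinet with its white top. The keeper is near (208,268), the knob sticks out to about (258,290), and the hinge end is near (298,350). In the top view the knob is near (384,280) and the keeper near (385,325). The bottle, carton and tub stand out in front of the gate. I'll zoom in on both views.

```bash
python3 - <<'E'
import cv2,numpy as np
a=cv2.imread("pics/side0.png")[240:370,180:320]; b=cv2.imread("pics/top0.png")[160:350,360:470]
a=cv2.resize(a,None,fx=5,fy=5,interpolation=cv2.INTER_CUBIC)[:600]; b=cv2.resize(b,None,fx=3.1,fy=3.1,interpolation=cv2.INTER_CUBIC)
cv2.imwrite("pics/az.png",cv2.convertScaleAbs(a,alpha=1.5));cv2.imwrite("pics/bz.png",cv2.convertScaleAbs(b,alpha=1.5))
print(a.shape,b.shape)
E
```

```text
(600, 700, 3) (589, 341, 3)
```

View pics/az.png

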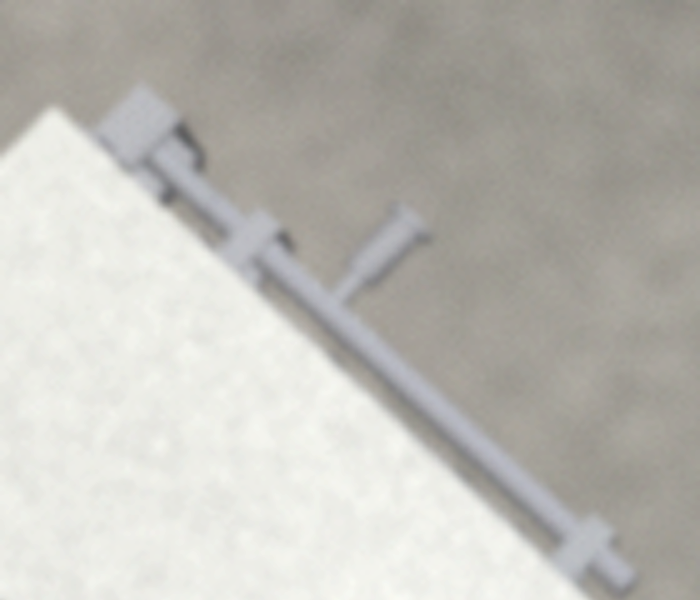

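View pics/bz.png

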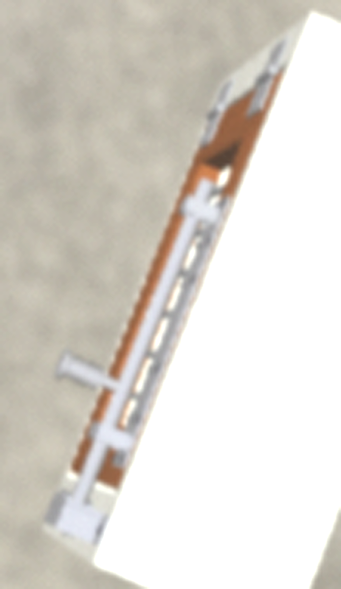

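```bash
cat > h.py <<'E'
import numpy as np,cv2
from bench import r,imaging
def ray(ci,px):
    K=ci["camera_matrix"];d=np.array([(px[0]-K[0,2])/K[0,0],(px[1]-K[1,2])/K[1,1]])
    u=d.copy()
    for _ in range(20): u=d/(1+ci["k1"]*(u@u))
    R=ci["R"];v=R.T@np.array([u[0],u[1],1]);return -R.T@ci["t"],v/np.linalg.norm(v)
def tri(c):
    A=np.zeros((3,3));b=np.zeros(3);L=[]
    for ci,px in c:
        o,v=ray(ci,px);P=np.eye(3)-np.outer(v,v);A+=P;b+=P@o;L.append((o,P))
    X=np.linalg.solve(A,b);return X,[np.linalg.norm(P@(X-o)) for o,P in L]
def proj(ci,X):
    c=ci["R"]@X+ci["t"];u=c[:2]/c[2];u=u*(1+ci["k1"]*(u@u));K=ci["camera_matrix"];return u*K[0,0]+K[:2,2]
def plane(ci,px,z):
    o,v=ray(ci,px);return o+v*(z-o[2])/v[2]
E
python3 - <<'E'
from h import *
np.set_printoptions(precision=1,suppress=True)
S=imaging.camera_info("side");T=imaging.camera_info("top")
p={'bead':((262,284.4),(382.6,278.4)),'cylroot':((252.5,295.3),(393.2,282.6)),'rodjunc':((247.2,299.8),(397.7,284.2)),
'rodrear':((304.4,355.4),(426.5,220)),'keepertop':((208,266),(385,326.5)),'frontstrap':((230,288.5),(395.8,301)),'rearstrap':((297,349.5),(424.5,227.5)),'corner':((191,261.2),(391,342.5))}
for k,(a,b) in p.items(): print(k,*tri([(S,a),(T,b)]))
for px in [(460,165),(520,187),(452,366)]: print(plane(T,px,245))
for px in [(191,261.2),(352,411),(300,475),(137,316)]: print('s',plane(S,px,245))
for px in [(290,160)]: print('tub',plane(S,px,0))
print(plane(T,(248,212),100), plane(T,(186,259),50),plane(T,(228,312),30))
E
```

```text
bead [515.5 -35.3 200.9] [np.float64(3.095861825825517), np.float64(3.095861825825349)]
cylroot [505.6 -60.1 194.6] [np.float64(2.21333063708651), np.float64(2.2133306370865777)]
rodjunc [500.6 -70.9 194.3] [np.float64(0.5194410098036354), np.float64(0.5194410098036504)]
rodrear [ 642.7 -135.4  203.1] [np.float64(0.7677211030875857), np.float64(0.7677211030874239)]
keepertop [410.  -37.7 219.7] [np.float64(0.14825350660210446), np.float64(0.14825350660214448)]
frontstrap [464.2 -63.5 209. ] [np.float64(0.35375728194246736), np.float64(0.35375728194256273)]
rearstrap [ 625.9 -130.   205. ] [np.float64(0.9466001845523386), np.float64(0.9466001845522587)]
corner [380.9 -45.  242.7] [np.float64(1.8779946133773793), np.float64(1.8779946133773622)]
[ 756.  -199.9  245. ]
[ 708.2 -327.7  245. ]
[ 331.5 -171.5  245. ]
s [383.4 -44.6 245. ]
s [ 757.6 -201.3  245. ]
s [ 707.5 -326.9  245. ]
s [ 332.6 -172.9  245. ]
tub [429.5 324.1   0. ]
[674.3 272.  100. ] [562.8 430.8  50. ] [430.4 327.5  30. ]
```

```bash
cat >> h.py <<'E'
from scipy.spatial.transform import Rotation as Ro
np.set_printoptions(precision=2,suppress=True)
def tool():
    s=r.sense();return s,s["tool_pos"],Ro.from_euler("xyz",s["tcp_rot"],degrees=True).as_matrix()
def go(p,yaw,rp=(180,0)):
    s,P,R=tool();G=Ro.from_euler("xyz",[rp[0],rp[1],yaw],degrees=True).as_matrix()
    print("shift cm",R.T@(np.array(p)-P)/10,"turn",Ro.from_matrix(R.T@G).as_rotvec(degrees=True))
E
python3 - <<'E'
from h import *
s,P,R=tool();c=imaging.camera_info("wrist")
C=-c["R"].T@c["t"];print("cam in tool",R.T@(C-P),"axes",R.T@c["R"].T)
go((519,-28,290),67.3)
E
```

```text
cam in tool [  82.5     0.12 -142.12] axes [[ 0.   -0.95 -0.32]
 [ 1.    0.    0.  ]
 [-0.   -0.32  0.95]]
shift cm [-49.87 -45.31  -5.89] turn [-0.07  0.06 93.23]
```

```bash
python3 -m creep '-2 -2 -5.9 0 0 4 8.5; -49.9 -45.3 -5.9 0 0 93.2 8.5; -49.9 -45.3 -5.9 0 0 93.2 8.5; -49.9 -45.3 -5.9 0 0 93.2 8.5; -49.9 -45.3 -5.9 0 0 93.2 8.5; -49.9 -45.3 -5.9 0 0 93.2 8.5; -49.9 -45.3 -5.9 0 0 93.2 8.5; -49.9 -45.3 -5.9 0 0 93.2 8.5; -49.9 -45.3 -5.9 0 0 93.2 8.5; -49.9 -45.3 -5.9 0 0 93.2 8.5; -49.9 -45.3 -5.9 0 0 93.2 8.5; -49.9 -45.3 -5.9 0 0 93.2 8.5; -49.9 -45.3 -5.9 0 0 93.2 8.5; -49.9 -45.3 -5.9 0 0 93.2 8.5; -49.9 -45.3 -5.9 0 0 93.2 8.5; -49.9 -45.3 -5.9 0 0 93.2 8.5; -49.9 -45.3 -5.9 0 0 93.2 8.5; -49.9 -45.3 -5.9 0 0 93.2 8.5; -49.9 -45.3 -5.9 0 0 93.2 8.5' 20
python3 - <<'E'
from h import *
print(tool())
c=imaging.camera_info("wrist");im=imaging.snapshot("wrist");cv2.imwrite("pics/w1.png",im[:,:,::-1]);np.savez("w1.npz",**c)
print(proj(c,np.array([511,-46.3,199])))
E
```

```text
time: 2.05
tool_pos: [519.1, -26.8, 290.3]
tcp_rot: [180.0, 0.1, 67.4]
ft_force: [-0.9, -0.5, -0.2]
finger_gap: 85.1
({'time': 2.05, 'joint_pos': array([-8.56, -6.03, 92.77, -0.07, 93.26, 14.  ]), 'qd': array([-0.28,  0.12, -0.15, -0.03, -0.18,  0.11]), 'joint_efforts': array([ -0.24, -44.92, -50.58,  -0.02,  -0.  ,   0.01]), 'tool_pos': array([519.06, -26.81, 290.31]), 'tcp_rot': array([179.98,   0.07,  67.44]), 'ft_force': array([-0.94, -0.53, -0.16]), 'wrist_torque': array([ 0.04, -0.07,  0.04]), 'finger_gap': 85.10449989368763}, array([519.06, -26.81, 290.31]), array([[ 0.38,  0.92, -0.  ],
       [ 0.92, -0.38, -0.  ],
       [-0.  ,  0.  , -1.  ]]))
[314.58 275.68]
```

View pics/w1.png

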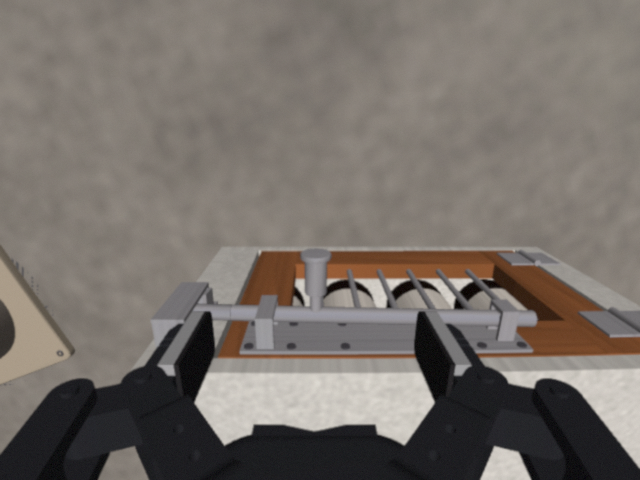

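The wrist view shows the knob bead at (316,256), the knob body down to about (317,290), the bolt rod, the straps and the keeper at (180,305). This matches my prediction for the knob (315,276). I'll refine it with three rays.

```bash
python3 - <<'E'
from h import *
S=imaging.camera_info("side");T=imaging.camera_info("top");W=dict(np.load("w1.npz"))
f=np.array([570,-123.]);R=Ro.from_euler('z',-22.7,degrees=True).as_matrix()
for n,s,t,w in [("bead",(262,284.4),(382.6,278.4),(315.8,255.5)),("junc",(247.2,299.8),(397.7,284.2),(317.8,313)),("rear",(304.4,355.4),(426.5,220),(535,318)),("keeper",(208,266),(385,326.5),(182,299))]:
    for c in ([(S,s),(T,t),(W,w)],[(S,s),(W,w)],[(T,t),(W,w)]):
        X,e=tri(c); d=X[:2]-f;y=R[:2,0]@d;o=R[:2,1]@d
        print(n,X,"y %.1f out %.1f"%(y,o),np.array(e))
for q in [(316.5,270),(317,280),(317.2,290)]:
    print(plane(W,q,200))
E
python3 - <<'E'
import cv2
a=cv2.imread("pics/w1.png")[235:365,140:350];cv2.imwrite("pics/w1z.png",cv2.resize(a,None,fx=3.8,fy=3.8,interpolation=cv2.INTER_CUBIC))
E
```

```text
bead [515.76 -34.76 195.54] y -84.1 out 60.5 [2.46 4.1  1.75]
bead [517.46 -33.09 197.  ] y -83.2 out 62.7 [0.06 0.06]
bead [513.5  -41.87 171.22] y -83.4 out 53.0 [0.41 0.41]
junc [501.81 -71.53 202.52] y -82.8 out 21.2 [1.04 2.47 1.69]
junc [502.96 -72.28 204.32] y -81.4 out 20.9 [0.19 0.19]
junc [501.79 -69.76 207.11] y -83.5 out 22.8 [1.87 1.87]
rear [ 644.07 -134.49  209.96] y 72.8 out 18.0 [1.24 2.91 3.2 ]
rear [ 645.6  -134.83  210.18] y 74.3 out 18.3 [1.89 1.89]
rear [ 642.97 -131.64  214.46] y 70.6 out 20.2 [2.73 2.73]
keeper [405.63 -34.86 190.81] y -185.7 out 17.9 [4.78 7.7  5.84]
keeper [400.62 -31.46 180.89] y -191.6 out 19.1 [2.4 2.4]
keeper [405.05 -37.97 181.85] y -185.0 out 14.8 [6.08 6.08]
[514.1  -42.37 200.  ]
[511.48 -49.66 200.  ]
[508.61 -57.03 200.  ]
```

View pics/w1z.png

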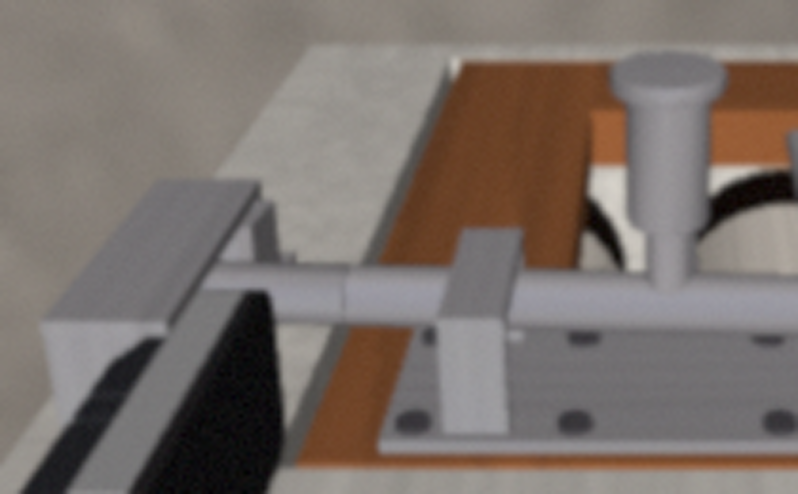

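```bash
python3 - <<'E'
from h import *
go((511.8,-46.6,180),67.3)
E
```

```text
shift cm [-2.08  0.08 11.03] turn [0.02 0.07 0.13]
```

```bash
python3 -m creep '-2.1 0.1 3 0 0 0 5; -2.1 0.1 6 0 0 0 5; -2.1 0.1 8 0 0 0 5; -2.1 0.1 9.5 0 0 0 5; -2.1 0.1 10.5 0 0 0 5; -2.1 0.1 11 0 0 0 5; -2.1 0.1 11 0 0 0 5; -2.1 0.1 11 0 0 0 4' 20
python3 - <<'E'
from h import *
c=imaging.camera_info("wrist");im=imaging.snapshot("wrist");cv2.imwrite("pics/w2.png",im[:,:,::-1])
S=imaging.snapshot("side");cv2.imwrite("pics/s2.png",cv2.resize(S[230:370,170:330,::-1],None,fx=4,fy=4))
E
```

```text
time: 2.9
tool_pos: [512.6, -46.9, 181.4]
tcp_rot: [179.9, 0.1, 67.4]
ft_force: [-0.2, 0.5, 0.0]
finger_gap: 40.0
```

View pics/w2.png

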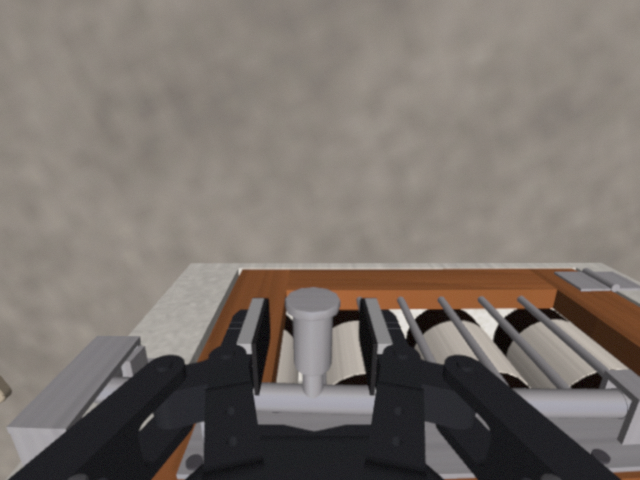

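View pics/s2.png

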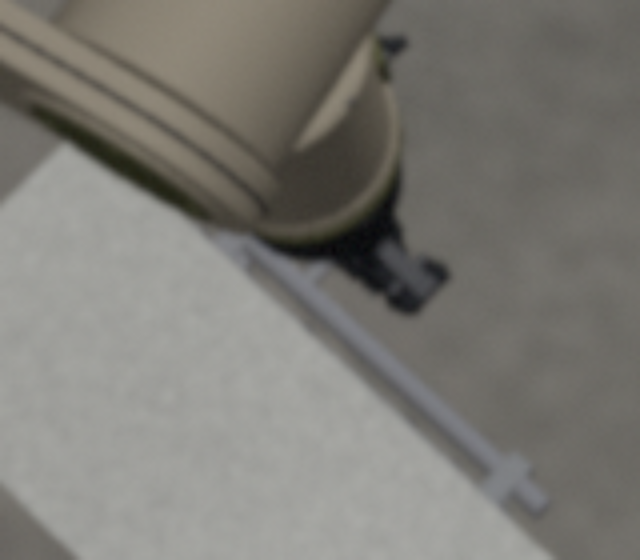

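The knob is centred between the fingers, with its column at 312 and the fingers at 250 and 378. I'll move 2.5 mm inward to keep the pads off the bead, then close gently.

```bash
python3 -m creep '-0.25 -0.07 0.1 0 0 0 4; -0.25 -0.07 0.1 0 0 0 3; -0.25 -0.07 0.1 0 0 0 1; -0.25 -0.07 0.1 0 0 0 1; -0.25 -0.07 0.1 0 0 0 1; -0.25 -0.07 0.1 0 0 0 1; -0.25 -0.07 0.1 0 0 0 1' 20
python3 - <<'E'
from h import *
s=r.sense();print(s["ft_force"],s["wrist_torque"],s["finger_gap"],s["tool_pos"])
im=imaging.snapshot("wrist");cv2.imwrite("pics/w3.png",im[:,:,::-1])
E
```

```text
time: 3.7
tool_pos: [511.1, -49.1, 180.7]
tcp_rot: [179.9, 0.1, 67.4]
ft_force: [-1.7, -1.4, 3.3]
finger_gap: 15.0
[-1.66 -1.41  3.28] [-0.25  0.24  0.01] 14.996808275549402 [511.1  -49.15 180.66]
```

View pics/w3.png

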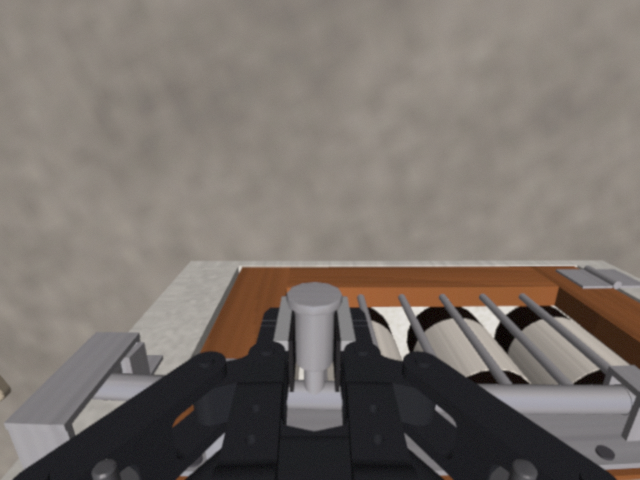

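```bash
python3 -m creep '0 0 0 0 0 0 1; 0 0 0 0 0 0 1; 0 0 0 0 0 0 1; 0 0 -0.2 0 0 0 1; 0 0 -0.4 0 0 0 1; 0 0 -0.6 0 0 0 1; 0 0 -0.8 0 0 0 1; 0 0 -0.95 0 0 0 1; 0 0 -0.95 0 0 0 1; 0 0 -0.95 0 0 0 1' 60
python3 - <<'E'
from h import *
s=r.sense();print(s["ft_force"],s["wrist_torque"],s["finger_gap"],s["tool_pos"])
im=imaging.snapshot("wrist");cv2.imwrite("pics/w4.png",im[:,:,::-1])
E
```

```text
time: 4.75
tool_pos: [510.6, -48.9, 189.7]
tcp_rot: [179.9, 0.1, 67.4]
ft_force: [0.0, -0.9, -7.2]
finger_gap: 13.9
[ 0.02 -0.89 -7.24] [ 0.28  0.59 -0.06] 13.870870588373672 [510.57 -48.92 189.67]
```

View pics/w4.png

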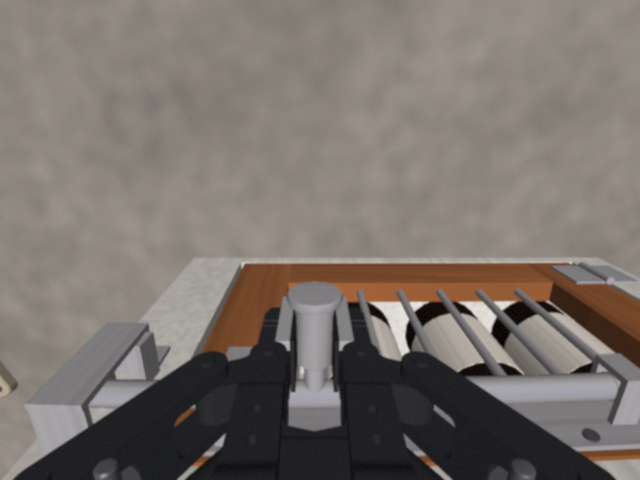

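The knob has kept its place between the pads (bead at (315,295) before and after), so the 9 mm rise of the tool is the bolt's lift, about 0.067 rad. Next I'll draw in stages and watch the force.

```bash
python3 -m creep '0 0.2 0 0 0 0 1; 0 0.4 0 0 0 0 1; 0 0.6 0 0 0 0 1; 0 0.8 0 0 0 0 1; 0 1.0 0 0 0 0 1; 0 1.2 0 0 0 0 1; 0 1.4 0 0 0 0 1'
python3 - <<'E'
from h import *
s=r.sense();print(s["ft_force"],s["wrist_torque"],s["finger_gap"],s["tool_pos"])
im=imaging.snapshot("wrist");cv2.imwrite("pics/w5.png",im[:,:,::-1])
E
```

```text
time: 5.5
tool_pos: [523.6, -54.3, 189.5]
tcp_rot: [180.0, 0.1, 67.4]
ft_force: [-2.1, 0.4, -7.5]
finger_gap: 14.2
[-2.09  0.38 -7.52] [ 0.48  0.88 -0.01] 14.226595592760292 [523.59 -54.32 189.55]
```

View pics/w5.png

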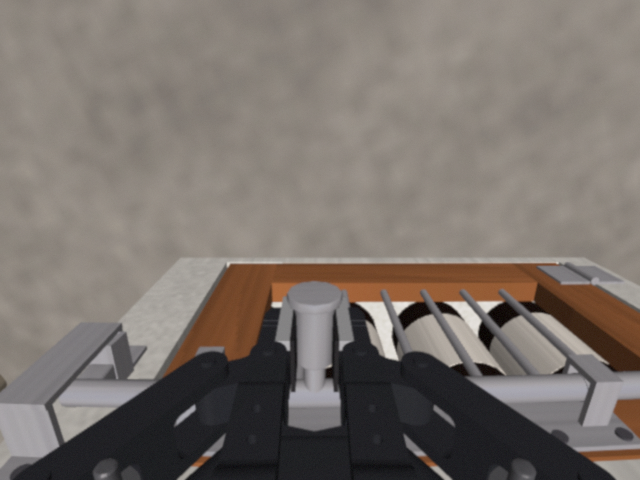

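It's drawn 14 mm with only about 2 N of drag, so the tooth is over the lip. The knob is still seated in the pads. I'll continue.

```bash
python3 -m creep '0 0.3 0 0 0 0 1; 0 0.6 0 0 0 0 1; 0 0.9 0 0 0 0 1; 0 1.2 0 0 0 0 1; 0 1.5 0 0 0 0 1; 0 1.8 0 0 0 0 1; 0 2.1 0 0 0 0 1; 0 2.4 0 0 0 0 1; 0 2.7 0 0 0 0 1; 0 3.0 0 0 0 0 1; 0 3.25 0 0 0 0 1; 0 3.25 0 0 0 0 1'
python3 - <<'E'
from h import *
s=r.sense();print(s["ft_force"],s["wrist_torque"],s["finger_gap"],s["tool_pos"])
im=imaging.snapshot("wrist");cv2.imwrite("pics/w6.png",im[:,:,::-1])
E
```

```text
time: 6.75
tool_pos: [554.4, -67.2, 189.7]
tcp_rot: [179.9, 0.1, 67.4]
ft_force: [0.7, -0.9, -3.8]
finger_gap: 14.0
[ 0.7  -0.91 -3.8 ] [ 0.05 -0.03  0.03] 14.044472707087225 [554.39 -67.22 189.73]
```

View pics/w6.png

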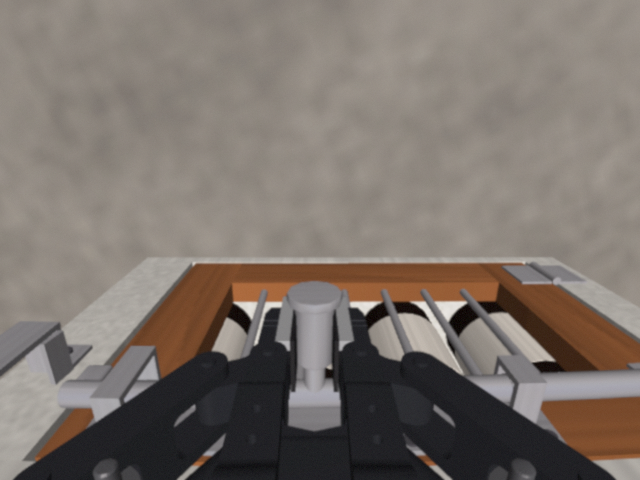

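The tip (62,395) now sits outside the keeper and lip, after about 47.5 mm of draw. Next I'll compute the gate arc.

```bash
python3 - <<'E'
from h import *
s,P,R=tool();f=np.array([570,-123.]);B=Ro.from_euler('z',-22.7,degrees=True).as_matrix()
H=f+165*B[:2,0]
for d in (1,2,4,6,8,10,12,14,16,17,18,19):
    M=Ro.from_euler('z',-d,degrees=True).as_matrix()
    X=np.r_[H+M[:2,:2]@(P[:2]-H),P[2]]
    print(d,R.T@(X-P)/10,X)
E
```

```text
1 [ 0.35  0.08 -0.  ] [556.51 -64.34 189.83]
2 [ 0.7   0.17 -0.  ] [558.67 -61.47 189.83]
4 [ 1.39  0.37 -0.  ] [563.14 -55.84 189.83]
6 [ 2.07  0.59 -0.  ] [567.8  -50.36 189.83]
8 [ 2.75  0.83 -0.  ] [572.65 -45.06 189.83]
10 [ 3.42  1.1  -0.  ] [577.69 -39.93 189.83]
12 [ 4.07  1.39 -0.  ] [582.9  -34.97 189.83]
14 [ 4.72  1.71 -0.  ] [588.28 -30.2  189.83]
16 [ 5.36  2.04 -0.  ] [593.82 -25.62 189.83]
17 [ 5.67  2.22 -0.  ] [596.65 -23.41 189.83]
18 [ 5.98  2.4  -0.  ] [599.52 -21.24 189.83]
19 [ 6.29  2.59 -0.  ] [602.42 -19.12 189.83]
```

```bash
python3 -m creep '0.2 0.05 0 0 0 0.5 1; 0.35 0.08 0 0 0 1 1; 0.52 0.13 0 0 0 1.5 1; 0.7 0.17 0 0 0 2 1; 1.05 0.27 0 0 0 3 1; 1.39 0.37 0 0 0 4 1; 1.73 0.48 0 0 0 5 1; 2.07 0.59 0 0 0 6 1; 2.41 0.71 0 0 0 7 1; 2.75 0.83 0 0 0 8 1; 2.75 0.83 0 0 0 8 1' 80
python3 - <<'E'
from h import *
s=r.sense();print(s["ft_force"],s["wrist_torque"],s["finger_gap"],s["tool_pos"])
im=imaging.snapshot("wrist");cv2.imwrite("pics/w7.png",im[:,:,::-1])
E
```

```text
time: 7.9
tool_pos: [572.9, -44.6, 189.8]
tcp_rot: [179.9, 0.0, 59.4]
ft_force: [-3.8, -3.6, -2.1]
finger_gap: 13.3
[-3.81 -3.63 -2.07] [-0.38  0.49 -0.19] 13.317909921479103 [572.88 -44.55 189.75]
```

View pics/w7.png

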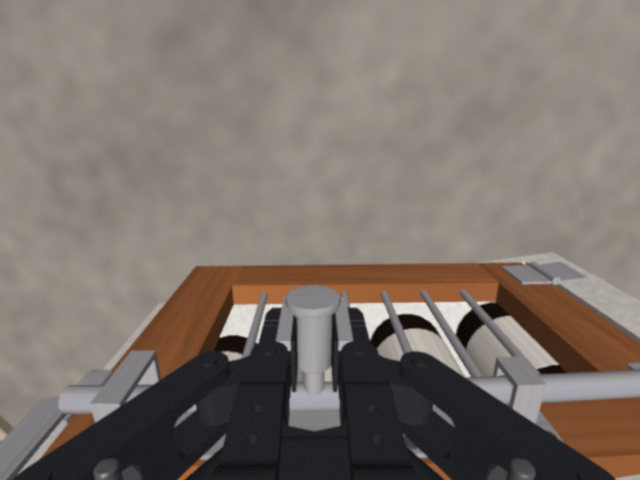

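The gate is coming open with the bolt held in the pads, and the pull is about 5 N. I'll go on to about 19°.

```bash
python3 - <<'E'
from h import *
s,P,R=tool();f=np.array([570,-123.]);B=Ro.from_euler('z',-22.7,degrees=True).as_matrix()
H=f+165*B[:2,0]
for d in (1,3,5,7,9,10,11):
    M=Ro.from_euler('z',-d,degrees=True).as_matrix()
    X=np.r_[H+M[:2,:2]@(P[:2]-H),P[2]]
    print(d,R.T@(X-P)/10)
E
```

```text
1 [ 0.35  0.08 -0.  ]
3 [ 1.05  0.27 -0.  ]
5 [ 1.73  0.48 -0.  ]
7 [ 2.41  0.71 -0.  ]
9 [ 3.09  0.97 -0.  ]
10 [ 3.42  1.11 -0.  ]
11 [ 3.75  1.25 -0.  ]
```

```bash
python3 -m creep '0.35 0.08 0 0 0 1 1; 0.7 0.17 0 0 0 2 1; 1.05 0.27 0 0 0 3 1; 1.39 0.37 0 0 0 4 1; 1.73 0.48 0 0 0 5 1; 2.07 0.6 0 0 0 6 1; 2.41 0.71 0 0 0 7 1; 2.75 0.84 0 0 0 8 1; 3.09 0.97 0 0 0 9 1; 3.42 1.11 0 0 0 10 1; 3.75 1.25 0 0 0 11 1; 3.75 1.25 0 0 0 11 1; 3.75 1.25 0 0 0 11 1'
python3 - <<'E'
from h import *
s=r.sense();print(s["ft_force"],s["wrist_torque"],s["finger_gap"],s["tool_pos"])
for n in("wrist","top","side"):
    im=imaging.snapshot(n);im=im[:,:,::-1]
    if n=="top": im=cv2.resize(im[140:360,340:540],None,fx=2.7,fy=2.7,interpolation=2)
    if n=="side": im=cv2.resize(im[200:400,150:370],None,fx=2.9,fy=2.9,interpolation=2)
    cv2.imwrite(f"pics/{n}8.png",im)
E
```

```text
time: 9.25
tool_pos: [602.5, -18.8, 189.6]
tcp_rot: [179.9, 0.0, 48.5]
ft_force: [-4.2, -2.4, -1.8]
finger_gap: 13.3
[-4.2  -2.42 -1.83] [-0.3   0.63 -0.01] 13.28588967611359 [602.47 -18.76 189.62]
```

View pics/wrist8.png

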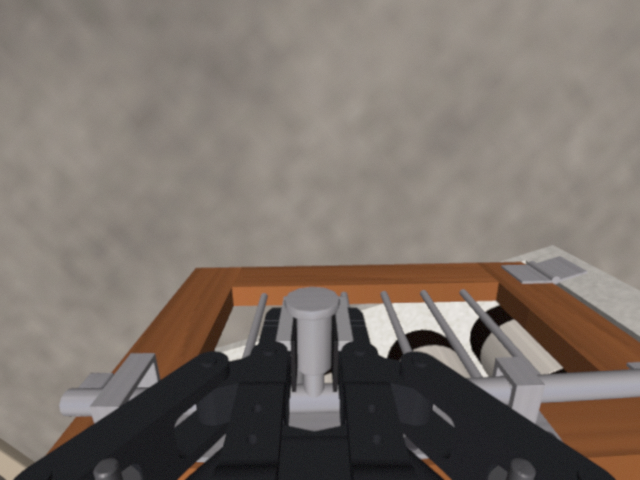

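View pics/top8.png

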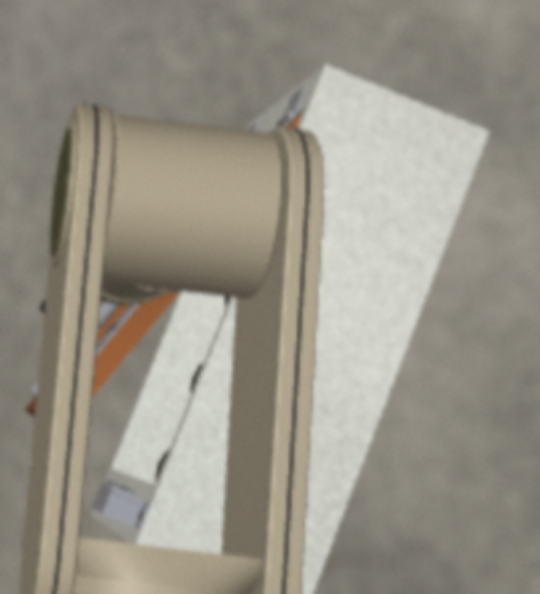

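View pics/side8.png

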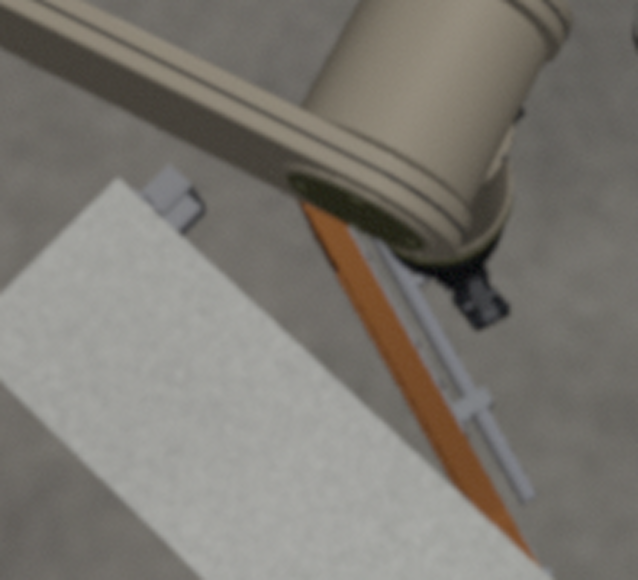

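The wrist view shows the knob still pinched, with the bead at (312,300). The side view shows the gate's timber top standing clear of the cabinet front, about (345,225) to (537,560) in the crop. Next is an independent check of the opening angle.

```bash
python3 - <<'E'
from h import *
S=imaging.camera_info("side")
for z in (222,230):
    a=plane(S,(150+345/2.9,200+225/2.9),z);b=plane(S,(150+537/2.9,200+560/2.9),z)
    an=np.degrees(np.arctan2(b[1]-a[1],b[0]-a[0]));t=np.radians(-22.7-an);print(an,t,2*320*np.sin(t/2))
im=imaging.snapshot("side");cv2.imwrite("pics/side9.png",im[:,:,::-1])
s=r.sense();print(s["time"],s["tool_pos"],s["ft_force"],s["qd"])
E
```

```text
-40.14889491746134 0.30454066714420464 97.0768547747928
-40.14889491746135 0.30454066714420475 97.07685477479285
9.45 [602.4  -18.81 189.69] [-4.   -1.02 -1.75] [ 0.03  0.04  0.13 -0.09 -0.11  0.1 ]
```

View pics/side9.png

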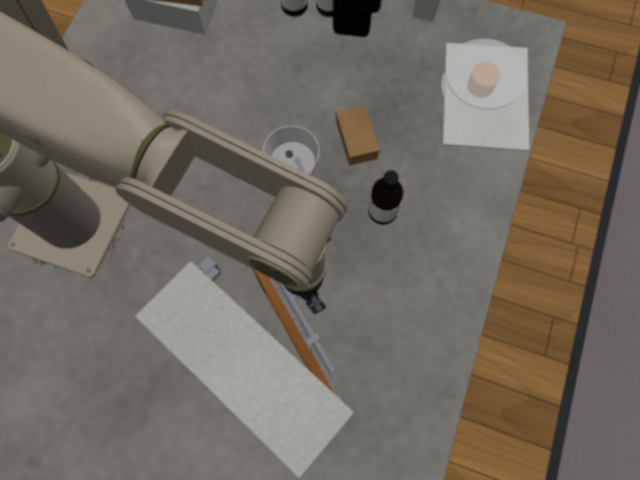

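The tool arc gives 0.33 rad (105 mm) and the picture gives 0.305 rad (97 mm), so both are about 10 cm. The bottle, carton and tub haven't moved.

```bash
python3 -c "
from bench import r
print(r.hand_in())"
```

```text
the job is handed in; nothing more can be done
None
```

I drew the bolt out of its keeper and pulled the gate open to about 10 cm. I handed the job in at 9.45 s with the arm still holding the gate by the knob.

- **Bolt:** I pinched the knob from above and lifted it 9 mm, about 0.067 rad. I kept that height while drawing the bolt about 47 mm towards the hinges. Drag was about 2 N where I checked it at 14 mm, with the tooth over the lip. The wrist picture then showed the tip clear of the keeper.
- **Gate:** I swung it about the hinge axis with a pull of about 5 N.
- **Last checks:** The knob was still seated in the pads, and the bottle, carton and tub had not moved.
- **Disagreement:** The two measurements of the opening differ slightly. The tool arc gives 0.33 rad (105 mm at the free edge), and the side picture gives 0.305 rad (97 mm). The picture figure is rougher because the arm hid the free end of the gate.
- **Not checked:** The tooth itself could not be seen. That it cleared the lip rests on the measured lift and the low drag.

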